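Fan a stack of glaze test tiles along the display tray

TASK

Three glaze test tiles are stacked at one end of the wooden tray. Without lifting them, push the upper two along towards the tray's empty end to fan the stack into a straight, overlapping row like shingles: the bottom tile stays where it is, and a glazed strip about 15 mm wide of the bottom and of the middle tile is left showing behind the tile above, every tile still lying flat on the one below. Leave the other things on the table alone.

Things in the scene. Friction and masses are not known exactly. Their poses are not given: they have to be found in the camera images.
- tile_tray: shallow wooden tray fixed to the table, 182 mm long (x), 72 mm wide (y); origin: centre of its underside, at table height. Floor 6 mm, rim top 12 mm above the table; rim 6 mm wide. x runs along it from the end with the stack to the empty end; the stack's centre is about 48 mm on the -x side of the origin, its rear face some 5 to 12 mm from the end rim
- bottom_tile: lowest tile, underside 6 mm above the table: flat glaze test tile 55 x 40 x 8 mm (x, y, z), 40 g, origin at the centre of its underside, z up, x along its length from the bare labelled half to the glazed half, within a few degrees of the tray's -x (away from the empty end). Only friction holds the tiles (about 0.6, alike on tray and tiles): under 1 N slides the upper ones and the lower stay. Pushed too far out they tip over the edge below
- middle_tile: second tile, underside 14 mm above the table, flush with the bottom one within 3 mm: flat glaze test tile 55 x 40 x 8 mm (x, y, z), 40 g, origin at the centre of its underside, z up, x along its length from the bare labelled half to the glazed half, within a few degrees of the tray's -x (away from the empty end)
- top_tile: top tile, underside 22 mm and upper face 30 mm above the table, flush with the middle one within 3 mm: flat glaze test tile 55 x 40 x 8 mm (x, y, z), 40 g, origin at the centre of its underside, z up, x along its length from the bare labelled half to the glazed half, within a few degrees of the tray's -x (away from the empty end)
- green_tumbler: bystander: ceramic tumbler 65 mm across, 84 mm high; origin at the centre of its underside
- clay_stamp: bystander: small upright clay stamp 23 mm across, 50 mm high; origin at the centre of its underside
- masking_tape: bystander: roll of tape lying flat, 96 mm across, 25 mm high; origin at the centre of its underside
Things that resemble listed ones, but are neither listed nor needed, are in the scene too. What is meant by the top_tile is not blue, and is the smaller of those in its own colour.

How it is judged:
At the end, for the whole second after the job is handed in: Middle and top tile each 8 to 22 mm farther along than, and resting on, the tile below; all tilted under 0.15 rad, within 12 mm of the tray's centre line, turned under 0.2 rad from it, at rest; bottom tile within 20 mm of its start; no tile lifted, bystanders left within 30 mm (distance of bottom_tile from where it was at the start of the episode below 0.02 m and x of middle_tile in the frame of bottom_tile between -0.022 and -0.008 m and z of middle_tile in the frame of bottom_tile between 0.005 and 0.012 m and x of top_tile in the frame of middle_tile between -0.022 and -0.008 m and z of top_tile in the frame of middle_tile between 0.005 and 0.012 m and y of bottom_tile in the frame of tile_tray between -0.012 and 0.012 m and angle between the y axis of each of bottom_tile, middle_tile, top_tile and the y axis of tile_tray, either way round below 0.2 rad and angle between each of bottom_tile, middle_tile, top_tile's own z axis and vertical below 0.15 rad and linear speed of each of bottom_tile, middle_tile, top_tile below 0.01 m/s and y of middle_tile in the frame of tile_tray between -0.012 and 0.012 m and y of top_tile in the frame of tile_tray between -0.012 and 0.012 m); the robot touches nothing.
It fails at once if a tile is lifted more than 15 mm (height (world z) of bottom_tile above 0.021 m or height (world z) of middle_tile above 0.0292 m or height (world z) of top_tile above 0.0374 m).
It fails at once if the tumbler, stamp or tape is moved more than 30 mm (distance of any of green_tumbler, clay_stamp, masking_tape from where it was at the start of the episode above 0.03 m).
It also fails if it takes over 42 s, if anything falls off the work surface, if the arm or the gripper's body presses on something with over 40 N, if the wrist force passes 120 N, or if a joint passes its speed limit or range.

ROBOT

A 6-joint arm with a two-finger parallel gripper is mounted at the origin on a cart in front of the work surface, level with it; the furniture and walls round the work are solid. World frame = base frame: x ahead of the robot, y to its left, z up, the work surface at z = 0. Lengths are in m, angles in rad, forces in N, time in s.
With the tool pointing down it reaches from about 0.425 to 0.95 m from the base axis. Payload 3.5 kg.
Tool frame: the origin (TCP) lies at the centre of the arm's flange, where the gripper is bolted on; the fingertips stand 173 mm ahead of it and the grasp point (between the pads) lies 155 mm ahead of it; z points along the fingers, x is the direction in which the jaws open and shut, and the axes are right-handed (so a half turn about z gives the same grasp; the last joint's range is limited). The gripper opens to 85 mm and grips with 20 to 120 N. Pads are 22 mm wide; open, the fingers measure 114 mm over their backs; the gripper's body (76 mm by 85 mm) begins 54 mm behind the grasp point. The pads swing forward as they close: fully open they stand 13 mm farther back than shut.
Start: joints at [1.013, 0.286, 1.577, -0, 1.279, -0.15], TCP at [0.268, 0.62, 0.405] pointing down, gripper open.
Joint ranges: [-2.77, 2.77], [-0.9, 2.22], [0.21, 2.48], [-1.53, 4.67], [0.24, 2.81], [-2.84, 2.84]. Speed limits (rad/s): [2.79, 2.79, 3.14, 3.14, 3.14, 3.14].

INTERFACE

Orientations are given as a unit quaternion [x, y, z, w].
In Python, from bench import ctrl, imaging, sign_off gives the robot as it stands.
- The arm moves only by the tool step_arm, never from a script. Its argument "targets" is a list of rows, each a list of 4 numbers: the shift along the tool's x, y, z in m, then the turn about the tool's z in rad. In form: [[x, y, z, yaw], ...]. A call has 1 to 8 rows; each row shifts and turns the commanded pose from where the row before left it, along the tool's axes as they then stand; what a row does not reach is not made up. A row lasts 1/8 s, in which the tool goes at most 62.5 mm and 10.7 degrees, less where a joint would pass 70% of its speed; a pose out of reach is approached as far as the arm can. A call is refused whole if a number of a shift passes 0.0625 or a number of a turn 0.188, either way. A call with a gripper value outside its range is refused whole. "claw" is the opening in per cent of the stroke, from 0 (shut) to 100 (fully open), set as the call begins (left out, the last holds). The fingers move at their own pace and stop on an object; "squeeze" is the grip in N (left out, the last holds). Time passes only in rows, so rows that do not move let the fingers close. It gives the time, the measured TCP pose, the force and the opening at its end, in the units of the state.
- ctrl.get_state(): the state, without advancing time (a new reading comes with each control period).
- imaging.snapshot(name): name is "scene" or "top" or "wrist"; returns a dict with "img" (420x560x3 uint8, red, green, blue), "fx", "fy", "cx", "cy" (pixels), "dist_coeffs" ([k1, k2, p1, p2, k3] as OpenCV has them; the pictures are not rectified), "world_to_cam" (4x4, takes a point from world to camera coordinates). Camera axes: x right, y up, looking along -z (the intrinsics and any distortion apply to the point x, -y, -z); pixel columns grow to the right and rows downward; lengths in m; the calibration is good to about 2 mm. A picture is of the moment at which its call begins. There is no depth.
- sign_off(): hands the job in, once; it reports no verdict.
Trained networks look in a picture, given as the dict that the camera call returned (one of the last four; its "shot" number tells which), for a name from the list of things; names that differ only in an ending like _2 or _b are one class to them, and where a whole thing is asked for, a point or a joint stands for the part that bears it (a point fixed in the world has none). Each returns a list of dicts, best first, with "conf" (0 to 1); they miss things now and then, are a little off and sometimes report something else, mostly with a low value. They report only what shows in the picture. A call takes as long as a camera call. They do not tell look-alikes from the thing itself.
- imaging.silhouettes(picture, target): "mask" (420x560 bool, what is visible of it) and "pixel" ([row, column] in pixels, amid what is visible of it).
The state is a dict: "t": time; "q": joint angles; "joint_vel": joint speeds; "joint_efforts": joint torques, N m; "tcp_pos": TCP position; "tcp_rot": TCP orientation; "force": force on the tool from outside, world axes, zero at the start; "wrist_torque": the same for the moment, N m; "finger_gap": opening from 0.0 (shut) to 1.0 (fully open).
Only numpy, scipy, OpenCV 4.12 (cv2) and the standard library are available. Lean on these libraries where they do the work, as an engineer would, in place of code of your own. Each camera call takes 0.05 s, during which the arm holds its last target.

## Working session

There is one attempt and no reset: what is moved stays moved. The work goes in short steps, Python scripts to look and compute and a tool call to move; the robot and the scene stay as the last step left them, time stands still between calls to the robot, and variables do not carry over. Pictures are saved under pics/ and viewed, and the job is handed in when it is done.

Besides the shell and the picture viewer there is one more tool, called after "Call:" as name(argument=value, ...) on one line, values as JSON. step_arm: Moves the arm, as the interface text tells. Its arguments: {"type":"object","properties":{"targets":{"type":"array"},"claw":{"type":"number"},"squeeze":{"type":"number"}},"required":["targets"]}

```bash
mkdir -p pics; ls; cat > h.py <<'E'
import numpy as np, cv2
from bench import ctrl, imaging, sign_off
def save(s,n,crop=None,k=1):
    im=s["img"][:,:,::-1]
    if crop: r0,r1,c0,c1=crop; im=im[r0:r1,c0:c1]
    if k!=1: im=cv2.resize(im,None,fx=k,fy=k,interpolation=cv2.INTER_CUBIC)
    cv2.imwrite("pics/"+n+".png",im)
def K(s): return np.array([[s["fx"],0,s["cx"]],[0,s["fy"],s["cy"]],[0,0,1.]])
def proj(s,P):
    T=np.array(s["world_to_cam"]); P=np.atleast_2d(P); c=P@T[:3,:3].T+T[:3,3]
    c=c*[1,-1,-1]
    return cv2.projectPoints(c.astype(float),np.zeros(3),np.zeros(3),K(s),np.array(s["dist_coeffs"],float))[0][:,0]
def toz(s,uv,z):
    T=np.array(s["world_to_cam"]); R=T[:3,:3]; o=-R.T@T[:3,3]
    u=cv2.undistortPoints(np.array(uv,float).reshape(-1,1,2),K(s),np.array(s["dist_coeffs"],float))[:,0]
    d=np.c_[u[:,0],-u[:,1],-np.ones(len(u))]@R
    return o+d*((z-o[2])/d[:,2])[:,None]
E
python3 - <<'E'
from h import *
for n in ["scene","top","wrist"]:
    s=imaging.snapshot(n); save(s,n+"0")
    T=np.array(s["world_to_cam"]); print(n,-T[:3,:3].T@T[:3,3])
    for t in ["top_tile","tile_tray","green_tumbler","clay_stamp","masking_tape"]:
        print(t,[(np.round(d["pixel"]),round(d["conf"],2),d["mask"].sum()) for d in imaging.silhouettes(s,t)])
print(ctrl.get_state())
E
```

```text
pics
scene [-0.0220777  -0.29456815  0.65286808]
top_tile [(array([238., 342.]), 0.96, np.int64(612)), (array([212., 286.]), 0.6, np.int64(350)), (array([186., 295.]), 0.59, np.int64(257))]
tile_tray [(array([222., 256.]), 0.66, np.int64(1473))]
green_tumbler [(array([212., 147.]), 0.71, np.int64(1194))]
clay_stamp [(array([233., 394.]), 0.56, np.int64(186))]
masking_tape [(array([144., 232.]), 0.8, np.int64(576)), (array([221., 254.]), 0.28, np.int64(1482))]
top [ 0.51615026 -0.01079432  1.09260165]
top_tile [(array([208., 331.]), 0.92, np.int64(484)), (array([164., 276.]), 0.78, np.int64(307)), (array([206., 280.]), 0.54, np.int64(341))]
tile_tray [(array([217., 260.]), 0.69, np.int64(1491))]
green_tumbler [(array([260., 172.]), 0.76, np.int64(629))]
clay_stamp [(array([191., 371.]), 0.45, np.int64(72))]
masking_tape [(array([122., 184.]), 0.97, np.int64(632))]
wrist [0.20253498 0.64614464 0.37431135]
top_tile []
tile_tray []
green_tumbler [(array([415.,  64.]), 0.54, np.int64(253))]
clay_stamp []
masking_tape []
{'t': 0.9, 'q': array([ 1.01298487e+00,  2.86257489e-01,  1.57663560e+00,  2.21448911e-05,
        1.27860666e+00, -1.49983381e-01]), 'joint_vel': array([-5.38302865e-04, -1.00600726e-03, -5.53847365e-05,  5.60143107e-04,
        9.20988822e-04,  5.69827967e-04]), 'joint_efforts': array([ 1.06447933e-04, -4.05964780e+01, -2.92943823e+01, -1.05612853e-04,
        5.25739215e-04,  7.65560202e-06]), 'tcp_pos': array([0.26767539, 0.61965347, 0.40478816]), 'tcp_rot': array([ 8.35650142e-01,  5.49262085e-01,  3.77584918e-05, -2.90587460e-05]), 'force': array([-0.34893184,  0.28434807, -0.48435674]), 'wrist_torque': array([-0.00643815,  0.00260868,  0.04726425]), 'finger_gap': 0.9983368676763036}
```

View pics/scene0.png

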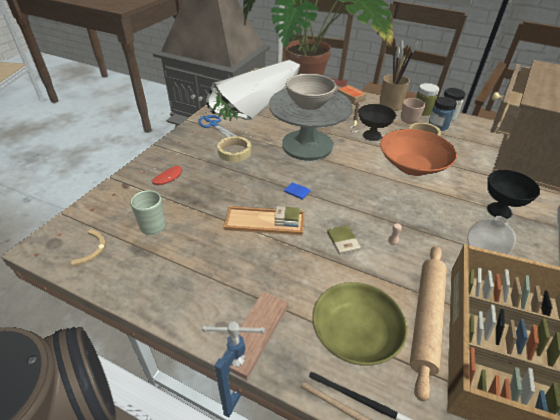

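View pics/top0.png

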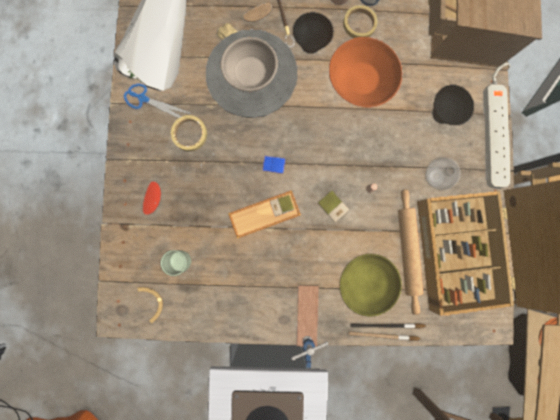

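```bash
python3 - <<'E'
import cv2
a=cv2.imread('pics/top0.png')[140:280,190:390];cv2.imwrite('pics/topc0.png',cv2.resize(a,None,fx=4,fy=4,interpolation=cv2.INTER_CUBIC))
a=cv2.imread('pics/scene0.png')[160:290,210:410];cv2.imwrite('pics/scc0.png',cv2.resize(a,None,fx=4,fy=4,interpolation=cv2.INTER_CUBIC))
E
```

```text
(no output)
```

View pics/topc0.png

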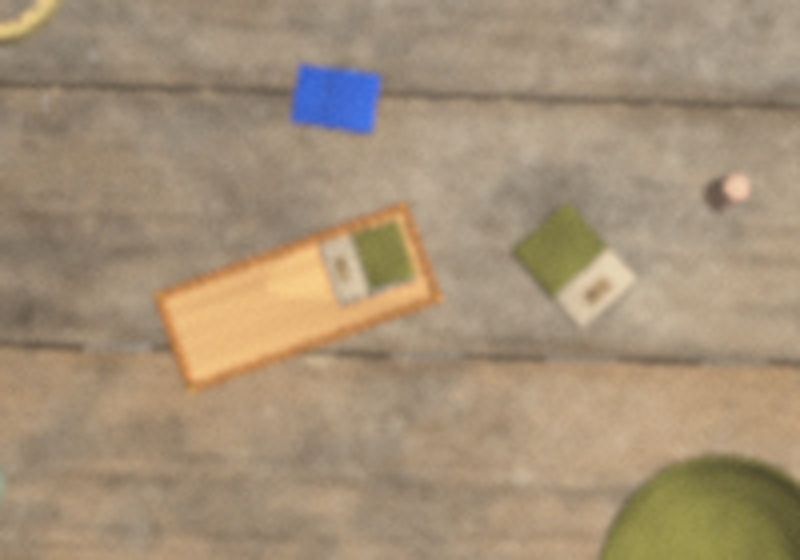

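View pics/scc0.png

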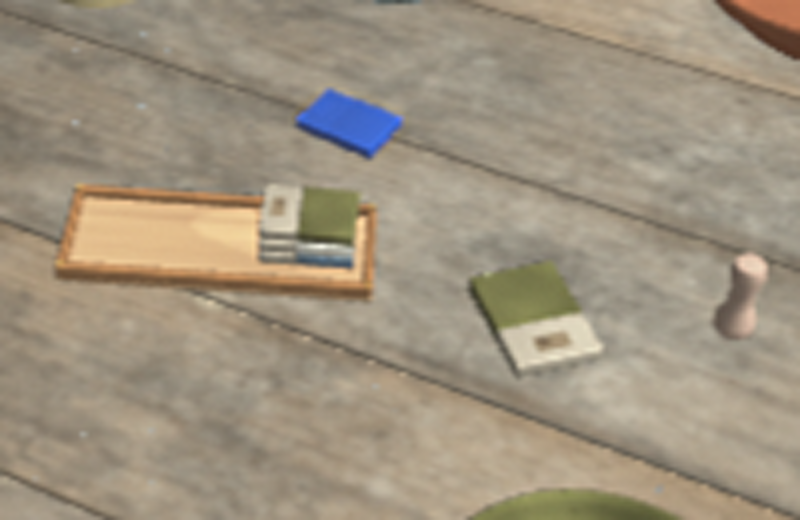

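The stack in the tray, at top-camera (206,280), is the one meant. The big green tile on the table at (208,331) is the larger look-alike, and the blue one at (164,276) is ruled out by colour. The two crops confirm this. The tray's empty end points left in the image.

```bash
python3 - <<'E'
from h import *
s=imaging.snapshot("top")
c=np.array([[158,297],[405,205],[440,297],[192,387]])/4+[190,140]-.4
P=toz(s,c,.012); print(P.round(4))
ctr=P.mean(0); 
ex=(P[0]+P[3]-P[1]-P[2])[:2]; ex/=np.linalg.norm(ex); print("centre",ctr,"ex",ex,np.degrees(np.arctan2(ex[1],ex[0])),np.linalg.norm(P[0]-P[1]),np.linalg.norm(P[1]-P[2]))
t=np.array([[320,243],[400,221],[415,280],[342,304]])/4+[190,140]-.4
Q=toz(s,t,.030); print(Q.round(4),Q.mean(0))
d=(Q-ctr)[:,:2]; print(np.c_[d@ex,d@[-ex[1],ex[0]]].round(4))
st=ctrl.get_state()
from scipy.spatial.transform import Rotation as R
print(R.from_quat(st["tcp_rot"]).as_matrix().round(3))
w=imaging.snapshot("wrist");save(w,"w0");T=np.array(w["world_to_cam"]);print(T.round(3))
for n,z in [("green_tumbler",.04),("clay_stamp",.02),("masking_tape",.012)]:
    for d in imaging.silhouettes(s,n)[:1]: print(n,toz(s,[d["pixel"][::-1]],z))
E
```

```text
[[ 0.5658  0.1149  0.012 ]
 [ 0.6318 -0.0489  0.012 ]
 [ 0.5706 -0.0737  0.012 ]
 [ 0.5064  0.0902  0.012 ]]
centre [0.56863441 0.02063535 0.012     ] ex [-0.36936696  0.92928362] 111.67658163421666 0.1765907302477759 0.06607253384298728
[[ 0.6033  0.0072  0.03  ]
 [ 0.6192 -0.0452  0.03  ]
 [ 0.5805 -0.056   0.03  ]
 [ 0.5635 -0.0083  0.03  ]] [ 0.59159797 -0.02557111  0.03      ]
[[-0.0253 -0.0272]
 [-0.0798 -0.0227]
 [-0.0755  0.0173]
 [-0.025   0.0155]]
[[ 0.397  0.918  0.   ]
 [ 0.918 -0.397  0.   ]
 [ 0.     0.    -1.   ]]
[[ 0.397  0.918  0.001 -0.674]
 [-0.882  0.382 -0.274  0.034]
 [-0.252  0.108  0.962 -0.379]
 [ 0.     0.     0.     1.   ]]
green_tumbler [[0.44235564 0.25275785 0.04      ]]
clay_stamp [[ 0.64361501 -0.26658836  0.02      ]]
masking_tape [[0.78804847 0.26510897 0.012     ]]
```

View pics/w0.png

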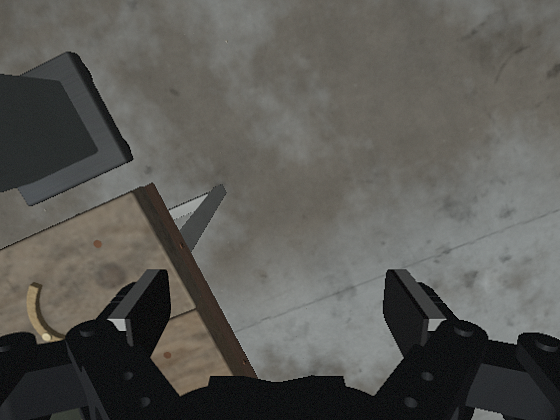

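Call:
step_arm(targets=[[-0.032,0.037,0,0],[-0.032,0.037,0,0],[-0.032,0.037,0,0],[-0.032,0.037,0,0],[-0.032,0.037,0,0],[-0.032,0.037,0,0],[-0.032,0.037,0,0],[-0.032,0.037,0,0]], claw=0)

```text
t: 2.15
tcp_pos: [0.4383, 0.2658, 0.4051]
tcp_rot: [0.836, 0.549, 0.0, 0.0]
force: [0.7, -0.2, -0.2]
finger_gap: -0.004
```

Call:
step_arm(targets=[[-0.032,0.037,0,0],[-0.032,0.037,0,0],[-0.032,0.037,0,0],[-0.032,0.037,0,0],[-0.032,0.037,0,0],[-0.032,0.037,0,0],[-0.032,0.037,0,0],[-0.03,0.037,0,0]])

```text
t: 3.15
tcp_pos: [0.6094, -0.0849, 0.405]
tcp_rot: [0.836, 0.549, 0.0, 0.0]
force: [0.0, 0.1, 1.0]
finger_gap: -0.002
```

Call:
step_arm(targets=[[0,0,-0.02,0.18],[0,0,-0.02,0.18],[0,0,-0.02,0.18],[0,0,-0.02,0.18],[0,0,-0.02,0.064],[0,0,0,0]])

```text
t: 3.9
tcp_pos: [0.6089, -0.0833, 0.5071]
tcp_rot: [0.982, 0.189, 0.002, 0.001]
force: [0.5, 0.1, 0.9]
finger_gap: 0.0
```

```bash
python3 - <<'E'
from h import *
s=imaging.snapshot("wrist");save(s,"w1")
for t in ["top_tile","tile_tray"]: print(t,[(np.round(d["pixel"]),round(d["conf"],2),d["mask"].sum()) for d in imaging.silhouettes(s,t)])
E
```

```text
top_tile [(array([213., 244.]), 0.93, np.int64(1972)), (array([129., 371.]), 0.8, np.int64(1497)), (array([114., 283.]), 0.63, np.int64(1571))]
tile_tray [(array([ 55., 274.]), 0.89, np.int64(7013))]
```

View pics/w1.png

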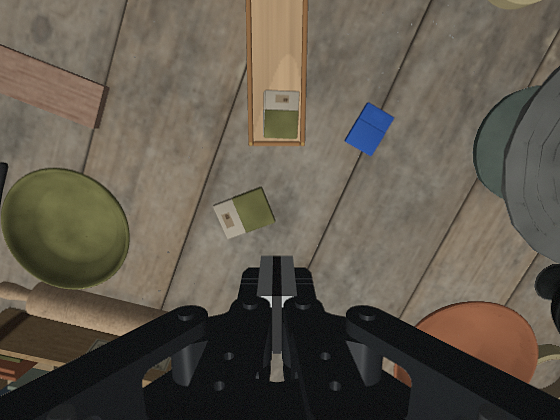

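The stack is at (114,283) with the tray's end rim below it. The shut fingers are at column 277, behind the stack and lined up with it. Going lower to measure.

Call:
step_arm(targets=[[0,0,0.05,0],[0,0,0.05,0],[0,0,0.05,0],[0,0,0.05,0],[0,0,0.047,0],[0,0,0,0],[0,0,0,0]])

```text
t: 4.92
tcp_pos: [0.6094, -0.0834, 0.259]
tcp_rot: [0.982, 0.189, 0.001, 0.0]
force: [0.1, 0.0, 1.2]
finger_gap: -0.001
```

```bash
python3 - <<'E'
from h import *
s=imaging.snapshot("wrist");save(s,"w2");save(s,"w2c",(0,300,180,380),2.6 and 2)
t=imaging.snapshot("scene");save(t,"s2c",(130,290,190,400),3.5)
E
```

```text
(no output)
```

View pics/w2.png

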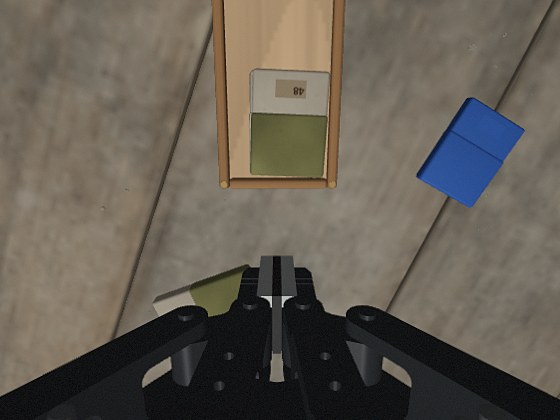

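View pics/s2c.png

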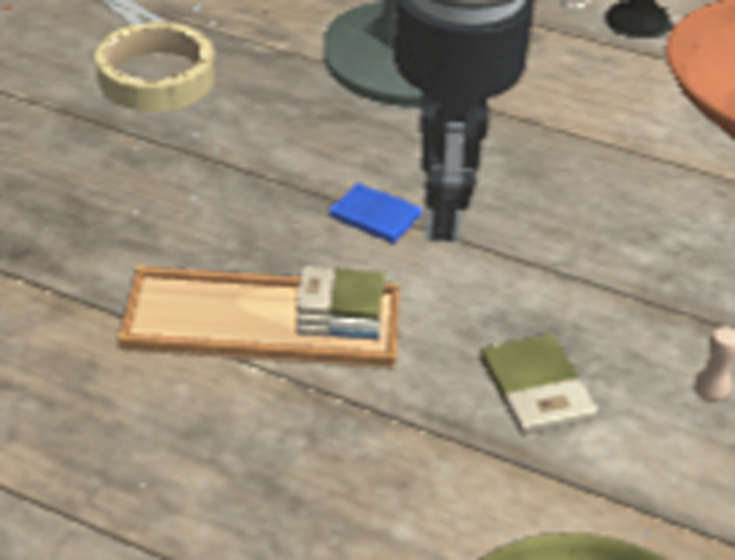

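```bash
cat >> h.py <<'E'
from scipy.spatial.transform import Rotation as Rn
def tool(P,st=None):
    st=st or ctrl.get_state(); return (P-st["tcp_pos"])@Rn.from_quat(st["tcp_rot"]).as_matrix()
E
python3 - <<'E'
from h import *
s=imaging.snapshot("wrist");st=ctrl.get_state();z=st["tcp_pos"][2];print(st["tcp_pos"])
print("tile",tool(toz(s,[[250,177],[325,179],[330,71],[252,69]],.030),st).round(4))
print("tray",tool(toz(s,[[220,187],[337,188],[216,0],[343,0]],.012),st).round(4))
for zz in (.16,.173): print("tip",tool(toz(s,[[260,256],[294,256]],z-zz),st).round(4))
# predicted tip edges
R=Rn.from_quat(st["tcp_rot"]).as_matrix()
for y in (-.011,.011): print(y,proj(s,st["tcp_pos"]+np.array([[x,y,.173] for x in (-.0145,0,.0145)])@R.T))
save(s,"tipc",(230,320,220,340),5)
E
```

```text
[ 0.60988013 -0.08357957  0.2607699 ]
tile [[-0.0163 -0.0318  0.2306]
 [ 0.0259 -0.0306  0.2308]
 [ 0.0264 -0.0876  0.2306]
 [-0.0141 -0.0886  0.2304]]
tray [[-0.0362 -0.0223  0.2486]
 [ 0.0359 -0.0215  0.2488]
 [-0.034  -0.1254  0.2482]
 [ 0.0346 -0.1254  0.2485]]
tip [[-0.0078 -0.0141  0.1599]
 [ 0.0053 -0.014   0.16  ]]
tip [[-0.0084 -0.0085  0.1729]
 [ 0.006  -0.0085  0.173 ]]
-0.011 [[245.62639668 250.53812442]
 [279.8612073  250.5234187 ]
 [314.09734482 250.49947745]]
0.011 [[246.8452605  297.04763343]
 [279.76418318 297.03979606]
 [312.68440154 297.01339083]]
```

View pics/tipc.png

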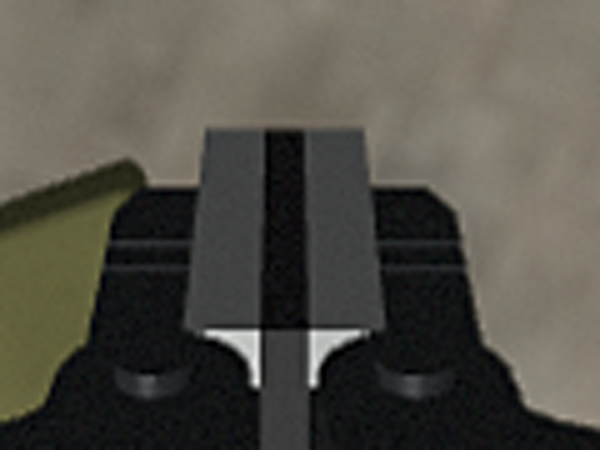

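Tool frame: tray axis at x≈0, stack centre at x≈+5 mm, rear face at y≈-31 mm, tip front at about y=-10 mm. I'll spread the fingers a little for a wide two-point contact, shift sideways by 5 mm and lower.

Call:
step_arm(targets=[[0.005,0,0.02,0],[0,0,0.02,0],[0,0,0.01,0],[0,0,0,0],[0,0,0,0]], claw=25)

```text
t: 5.7
tcp_pos: [0.6137, -0.0816, 0.2079]
tcp_rot: [0.982, 0.188, 0.0, 0.0]
force: [-0.1, 0.7, 0.4]
finger_gap: 0.249
```

```bash
python3 - <<'E'
from h import *
s=imaging.snapshot("wrist");st=ctrl.get_state();print(st["tcp_pos"],st["finger_gap"])
save(s,"w3",(60,330,140,420),2.8)
R=Rn.from_quat(st["tcp_rot"]).as_matrix()
for d in (.155,.16,.165,.17,.173): print(d,proj(s,st["tcp_pos"]+np.array([[0,-.011,d]])@R.T))
t=imaging.snapshot("scene");save(t,"s3c",(160,260,230,370),5)
E
```

```text
[ 0.6138419  -0.08157588  0.20830648] 0.24997688472115195
0.155 [[280.85575714 269.51662887]]
0.16 [[280.71313613 263.98243714]]
0.165 [[280.57993929 258.81456858]]
0.17 [[280.45526436 253.97789142]]
0.173 [[280.38421679 251.22188904]]
```

View pics/w3.png

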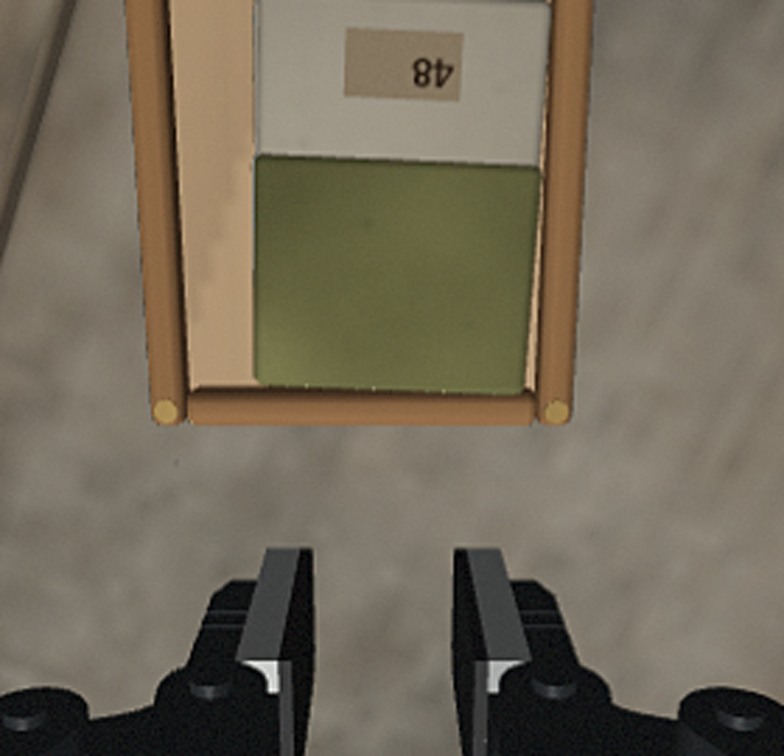

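View pics/s3c.png

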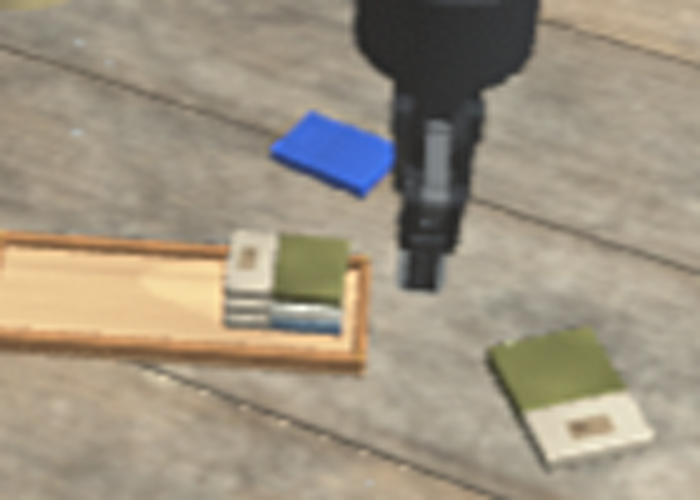

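```bash
python3 - <<'E'
from h import *
t=imaging.snapshot("scene");st=ctrl.get_state()
R=Rn.from_quat(st["tcp_rot"]).as_matrix()
for d in (.163,.168,.173): print(d,proj(t,st["tcp_pos"]+np.array([[x,y,d] for x in(-.0175,.0175) for y in (-.011,.011)])@R.T).round(1).tolist())
w=imaging.snapshot("wrist")
print("green tile rim check",tool(toz(w,[[140+255/2.8,60+380/2.8],[140+525/2.8,60+393/2.8]],.030)).round(4),tool(toz(w,[[140+150/2.8,60+425/2.8],[140+570/2.8,60+425/2.8]],.012)).round(4))
save(t,"s4c",(190,240,280,340),10)
E
```

```text
0.163 [[309.5, 214.4], [319.4, 215.1], [309.9, 204.1], [319.4, 204.7]]
0.168 [[309.4, 216.1], [319.2, 216.7], [309.7, 205.7], [319.3, 206.3]]
0.173 [[309.2, 217.7], [319.0, 218.3], [309.6, 207.3], [319.1, 207.9]]
green tile rim check [[-0.0205 -0.0335  0.1785]
 [ 0.0202 -0.0315  0.1785]] [[-0.0411 -0.0213  0.1965]
 [ 0.0307 -0.0212  0.1965]]
```

View pics/s4c.png

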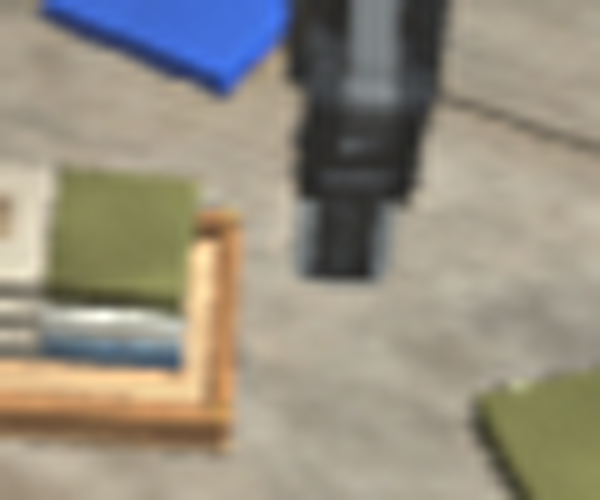

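Both cameras agree: tip depth is about 172 mm and the front face is at y≈-8.5 mm. Lowering the tips to z≈17.5 mm, at the height of the middle tile, then advancing slowly.

Call:
step_arm(targets=[[0,0,0.01,0],[0,0,0.008,0],[0,0,0,0],[0,-0.008,0,0],[0,-0.006,0,0],[0,-0.004,0,0],[0,0,0,0]])

```text
t: 6.78
tcp_pos: [0.6068, -0.0643, 0.1899]
tcp_rot: [0.982, 0.189, 0.0, 0.0]
force: [-0.3, 0.0, -0.7]
finger_gap: 0.248
```

```bash
python3 - <<'E'
from h import *
s=imaging.snapshot("wrist");st=ctrl.get_state();print(st["tcp_pos"],st["force"])
save(s,"w5",(60,330,140,420),2.8)
t=imaging.snapshot("scene");save(t,"s5c",(190,240,250,330),10)
E
```

```text
[ 0.60683235 -0.06450278  0.18991421] [ 0.55720324  0.304911   -0.2925237 ]
```

View pics/w5.png

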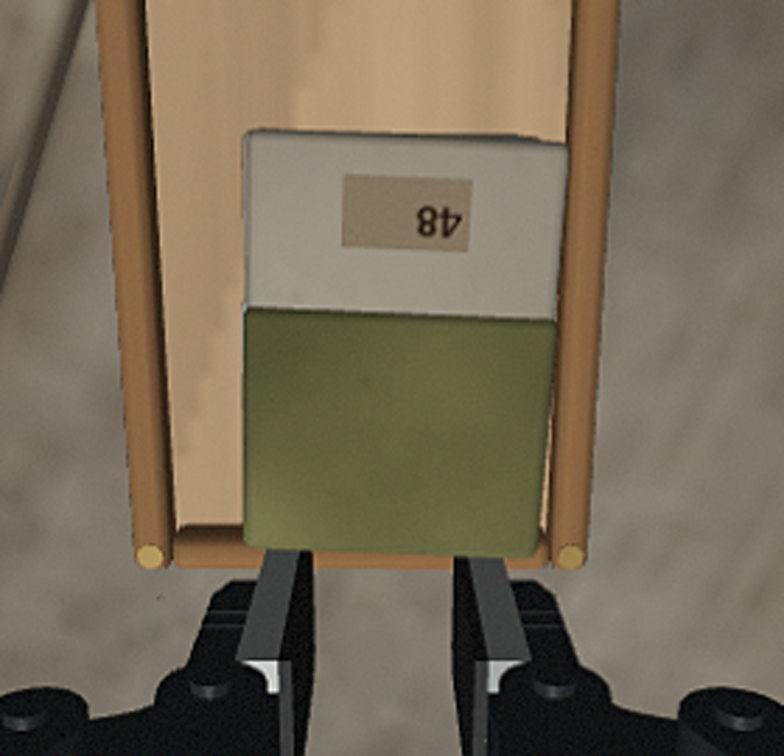

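View pics/s5c.png

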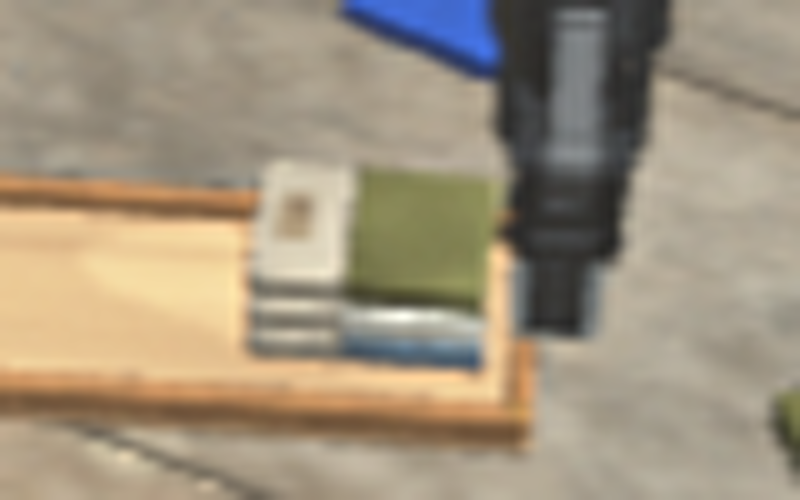

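Call:
step_arm(targets=[[0,-0.002,0,0],[0,-0.002,0,0],[0,-0.002,0,0],[0,-0.002,0,0],[0,-0.002,0,0],[0,-0.002,0,0],[0,0,0,0]])

```text
t: 7.75
tcp_pos: [0.6023, -0.0534, 0.1897]
tcp_rot: [0.982, 0.188, -0.0, -0.0]
force: [0.6, 0.2, 0.3]
finger_gap: 0.252
```

```bash
python3 - <<'E'
from h import *
s=imaging.snapshot("wrist");st=ctrl.get_state();print(st["tcp_pos"],st["force"])
save(s,"w6",(60,330,140,420),2.8)
t=imaging.snapshot("scene");save(t,"s6c",(190,240,250,330),10)
E
```

```text
[ 0.60232057 -0.05343251  0.18967876] [ 0.04626084 -0.57200771 -0.54961465]
```

View pics/w6.png

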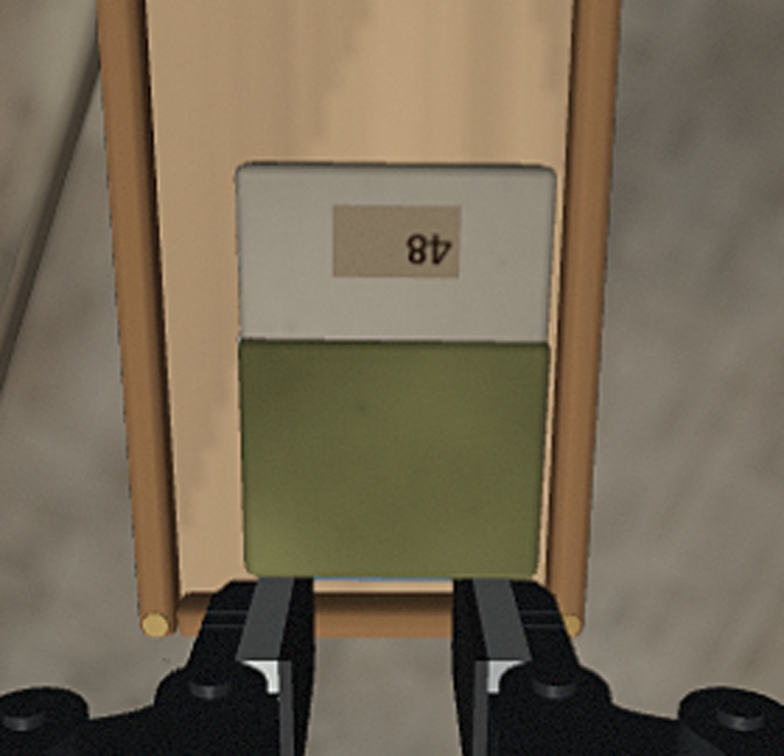

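View pics/s6c.png

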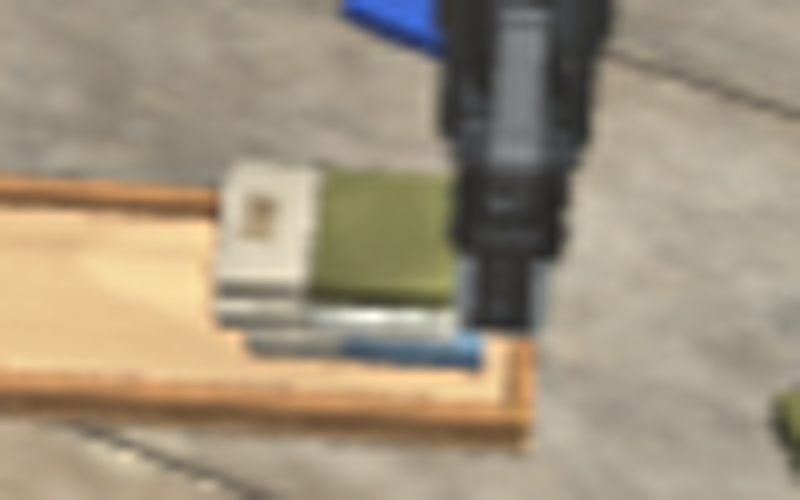

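The upper two moved together by about 7.5 mm and squared up on the fingers. The bottom tile (blue glaze) stayed put. Another 7.5 mm.

Call:
step_arm(targets=[[0,-0.002,0,0],[0,-0.002,0,0],[0,-0.002,0,0],[0,-0.0015,0,0],[0,0,0,0]])

```text
t: 8.48
tcp_pos: [0.5996, -0.0464, 0.1897]
tcp_rot: [0.982, 0.188, -0.0, -0.0]
force: [-0.1, -0.4, 0.5]
finger_gap: 0.251
```

```bash
python3 - <<'E'
from h import *
s=imaging.snapshot("wrist");st=ctrl.get_state();print(st["tcp_pos"],st["force"])
save(s,"w7",(60,330,140,420),2.8)
t=imaging.snapshot("scene");save(t,"s7c",(190,240,250,330),10)
E
```

```text
[ 0.59959004 -0.04649867  0.18972812] [-0.44299633 -0.4161892   0.51765462]
```

View pics/w7.png

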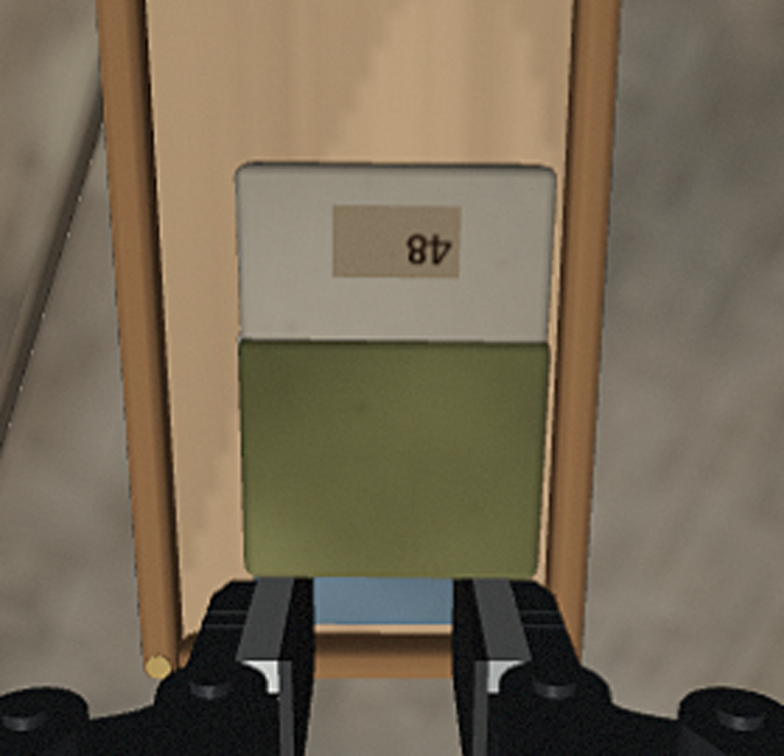

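View pics/s7c.png

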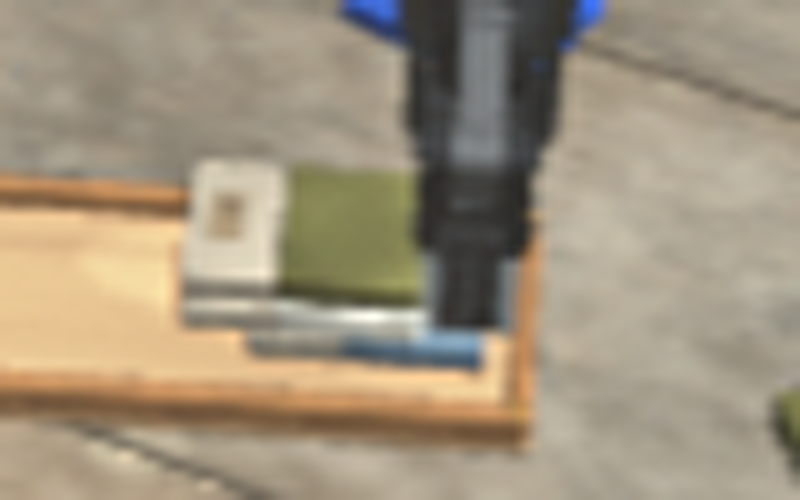

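Middle overhang is about 15.5 mm. Next: back off 2 mm, raise 8.5 mm (tip at about 26 mm, top tile only), then push 17 mm.

Call:
step_arm(targets=[[0,0.002,0,0],[0,0,-0.0085,0],[0,0,0,0],[0,-0.002,0,0],[0,-0.002,0,0],[0,-0.002,0,0],[0,-0.002,0,0],[0,0,0,0]])

```text
t: 9.57
tcp_pos: [0.5973, -0.0408, 0.1981]
tcp_rot: [0.982, 0.188, -0.0, -0.0]
force: [0.3, -0.3, -0.1]
finger_gap: 0.249
```

```bash
python3 - <<'E'
from h import *
s=imaging.snapshot("wrist");st=ctrl.get_state();print(st["tcp_pos"],st["force"])
save(s,"w8",(60,330,140,420),2.8)
t=imaging.snapshot("scene");save(t,"s8c",(190,240,250,330),10)
E
```

```text
[ 0.5973025  -0.04088886  0.19810351] [ 0.4216741  -0.46886203 -1.11350611]
```

View pics/w8.png

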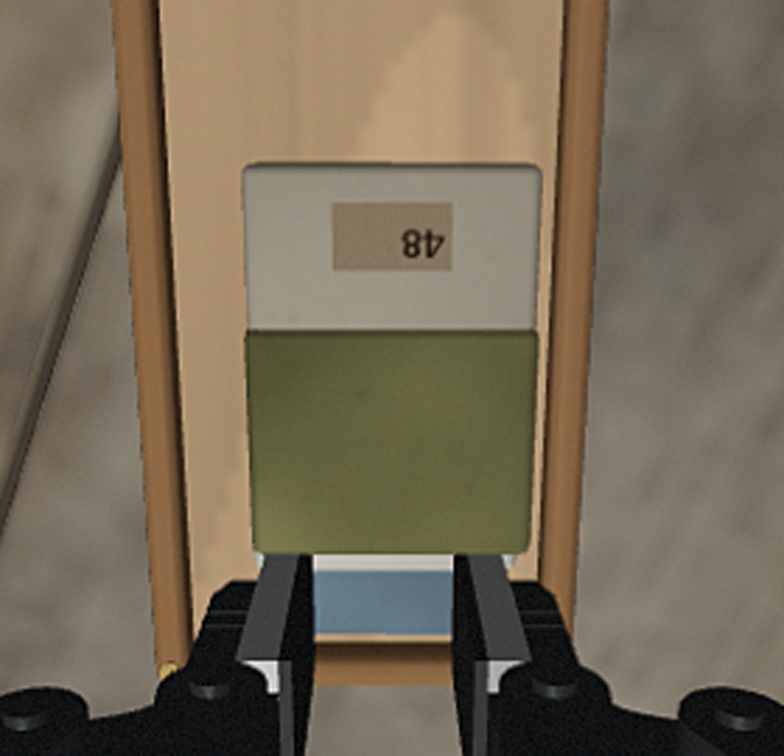

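View pics/s8c.png

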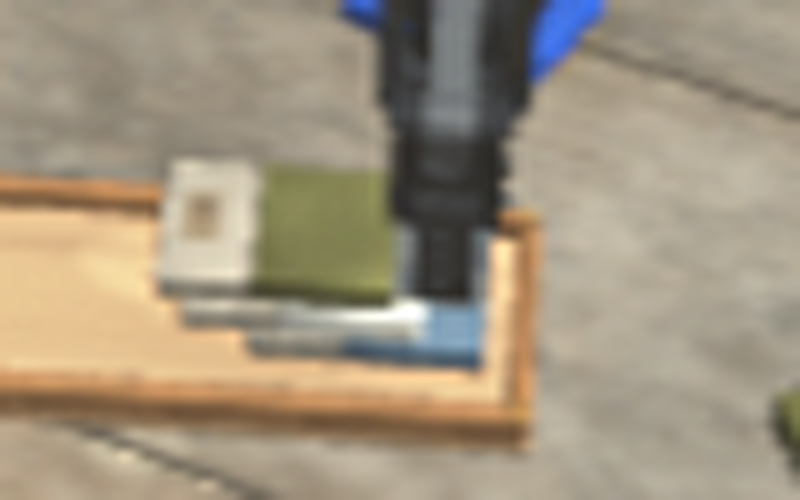

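Only the top tile moves now, about 6 mm so far, and the middle stayed. Another 9 mm.

Call:
step_arm(targets=[[0,-0.002,0,0],[0,-0.002,0,0],[0,-0.002,0,0],[0,-0.002,0,0],[0,-0.001,0,0],[0,0,0,0]])

```text
t: 10.42
tcp_pos: [0.594, -0.0326, 0.1983]
tcp_rot: [0.982, 0.188, -0.0, -0.0]
force: [-0.1, 0.8, -0.8]
finger_gap: 0.251
```

Call:
step_arm(targets=[[0,0.004,0,0],[0,0.008,0,0],[0,0.004,-0.03,0],[0,0,-0.05,0],[0,0,0,0],[0,0,0,0]])

```text
t: 11.18
tcp_pos: [0.5999, -0.0479, 0.2782]
tcp_rot: [0.982, 0.188, -0.0, 0.0]
force: [0.3, -0.1, -0.2]
finger_gap: 0.249
```

```bash
python3 - <<'E'
from h import *
s=imaging.snapshot("wrist");st=ctrl.get_state();print(st["tcp_pos"],st["force"])
save(s,"w9",(0,270,140,420),2.8)
t=imaging.snapshot("scene");save(t,"s9c",(190,240,250,330),10)
E
```

```text
[ 0.59956967 -0.04772771  0.2770907 ] [-0.12253168 -0.19845321 -0.8585748 ]
```

View pics/w9.png

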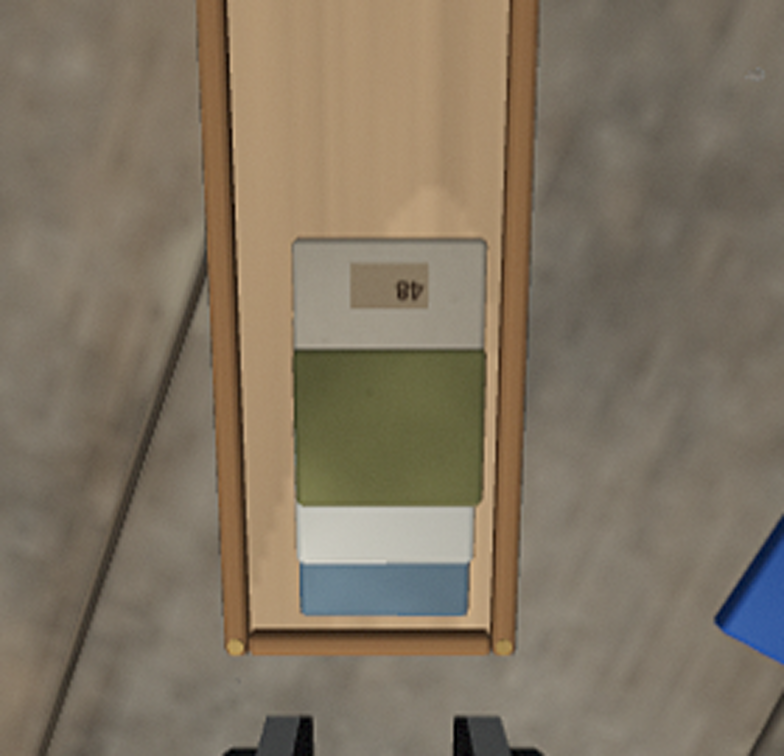

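View pics/s9c.png

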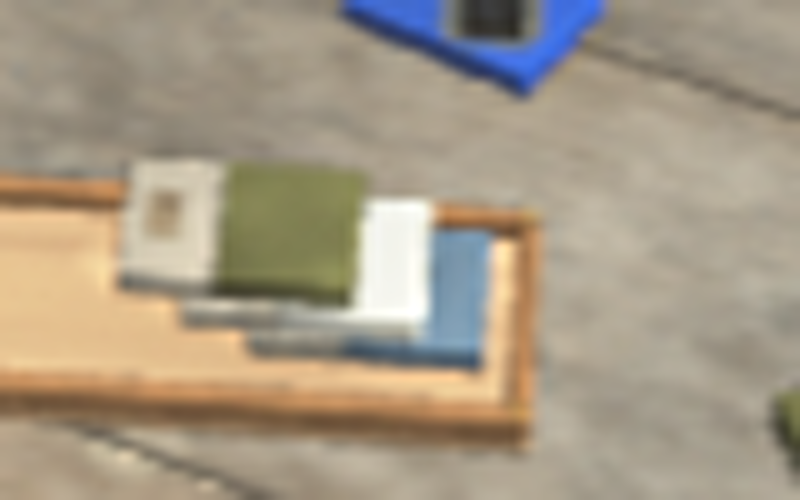

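Neat shingle row, all flat, with white and blue strips showing. Measuring the offsets numerically.

```bash
python3 - <<'E'
from h import *
s=imaging.snapshot("wrist");st=ctrl.get_state()
f=lambda *p:np.array(p)/2.8+[140,0]
def g(n,z,*p): 
    a=tool(toz(s,f(*p),z),st); print(n,(a[:,:2]*1e3).round(1).tolist())
g("top rear",.030,[297,505],[482,505]); g("mid rear",.022,[299,562],[471,562]); g("bot rear",.014,[301,615],[467,614])
g("tray inner sides z12",.012,[246,630],[492,630],[229,0],[511,0])
E
```

```text
top rear [[-19.9, -26.7], [20.3, -26.7]]
mid rear [[-20.4, -11.9], [18.9, -11.9]]
bot rear [[-20.9, 3.3], [19.0, 3.0]]
tray inner sides z12 [[-34.6, 7.8], [25.3, 7.7], [-33.1, -129.6], [25.4, -129.5]]
```

```bash
python3 -c "
from bench import sign_off; print(sign_off())"
```

```text
the job is handed in; nothing more can be done
None
```

The three tiles are fanned into a straight shingle row, and I handed the job in at about t = 11.5 s. I parted the fingers slightly, pushed the middle and top tiles together, backed off and raised the tips, and then pushed only the top tile.

| Last check (wrist camera) | Measured | Limit |
|---|---|---|
| Middle tile beyond bottom tile | about 15.1 mm | 8–22 mm |
| Top tile beyond middle tile | about 14.8 mm | 8–22 mm |
| Offset from the tray's centre line | about 4–5 mm | 12 mm |

- **Tiles:** all three lie flat and square to within about a degree. The bottom tile did not visibly move.
- **Bystanders:** the arm ended clear of everything. I did not re-measure the tumbler, stamp and tape afterwards, but the tool never came near them.
- **Disagreement:** the stated 22 mm pad width did not fit the images, which showed about 17 mm at the tips. I used the 17 mm figure, and it fitted where the fingers met the tiles.
- **Slip:** I sent one lift the wrong way early on, while the tool was high and clear. It had no effect on the scene.

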